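Fetch the blue egg cup from under the shelf riser with a reacher

ROBOT

A 6-joint arm with a two-finger parallel gripper is mounted at the origin on a cart in front of the work surface, level with it; the furniture and walls round the work are solid. World frame = base frame: x ahead of the robot, y to its left, z up, the work surface at z = 0. Lengths are in mm, angles in rad, forces in N, time in s.
With the tool pointing down it reaches from about 350 to 775 mm from the base axis. Payload 7.3 kg.
Tool frame: the origin (TCP) lies on the centre line of the jaws, within the pads' length; the fingertips stand 22 mm ahead of it and the grasp point (between the pads) lies 3 mm ahead of it; z points along the fingers, y is the direction in which the jaws open and shut (so a half turn about z gives the same grasp; the last joint's range is limited). The gripper opens to 92 mm and grips with 3 to 60 N. Pads are 19 mm wide; open, the fingers measure 130 mm over their backs; the gripper's body (75 mm by 190 mm) begins 47 mm behind the grasp point.
Start: joints at [1.13, 0.342, 1.524, -0, 1.275, -0.146], TCP at [152.524, 502.377, 212.541] pointing down, gripper open.
Joint ranges: [-2.53, 2.53], [-0.77, 2.02], [0.04, 2.7], [-1, 4.14], [0.28, 2.66], [-3.11, 3.11]. Speed limits (rad/s): [2.57, 2.57, 3.14, 3.14, 3.14, 3.14].

INTERFACE

Orientations are given as [roll, pitch, yaw] about the fixed x, y, z axes, in that order (R = Rz(yaw) Ry(pitch) Rx(roll)).
In Python, from plant import get_obs, capture, close_job gives the robot as it stands.
- The arm moves only by the tool carry_out, never from a script. Its arguments are lists of equal length, an entry for each row: "xyz": the shift along the tool's x, y, z scaled (see below), a list of three; "dr": the turn, a rotation vector about the tool's x, y, z scaled (see below), a list of three. A call has 1 to 8 rows; each row shifts and turns the commanded pose from where the row before left it, along the tool's axes as they then stand; what a row does not reach is not made up. The controller multiplies each number of a shift by 0.06 m and each number of a turn by 8 degrees. A row lasts 1/8 s, in which the tool goes at most 62.5 mm and 10.7 degrees, less where a joint would pass 70% of its speed; a pose out of reach is approached as far as the arm can. A call with a number of a shift or a turn outside -1 to 1 is refused whole. A call with a gripper value outside its range is refused whole. "gripper" is the gripper's target within -1 to 1 (fully open at 1, half-way at 0, shut at -1), set as the call begins (left out, the last holds). The fingers move at their own pace and stop on an object; the grip force is fixed at half the most. Time passes only in rows, so rows that do not move let the fingers close. It gives the time, the measured TCP pose, the force and the opening at its end, in the units of the state.
- get_obs(): the state, without advancing time (a new reading comes with each control period).
- capture(name): name is "scene" or "top" or "wrist"; returns a dict with "image" (384x512x3 uint8, blue, green, red), "fx", "fy", "cx", "cy" (pixels), "pose" (4x4, takes a point from camera to world coordinates). Camera axes: x right, y up, looking along -z (the intrinsics and any distortion apply to the point x, -y, -z); pixel columns grow to the right and rows downward; lengths in mm; the calibration is good to about 2 mm. A picture is of the moment at which its call begins. There is no depth.
- close_job(): hands the job in, once; it reports no verdict.
The state is a dict: "time": time; "joint_positions": joint angles; "dq": joint speeds; "tau": joint torques, N m; "tool_pos": TCP position; "tcp_rot": TCP orientation; "contact_force": force on the tool from outside, world axes, zero at the start; "moment": the same for the moment, N m; "grip_width": finger opening in mm.
Only numpy, scipy, OpenCV 4.12 (cv2) and the standard library are available. Lean on these libraries where they do the work, as an engineer would, in place of code of your own. Each camera call takes 0.05 s, during which the arm holds its last target.

TASK

The blue egg cup stands too far under the low wire shelf riser for a hand. Hold the orange-and-black reacher by its handle, slide its open jaws round the blue cup, squeeze the trigger to close them on it, and draw it out until it stands upright well clear in front of the riser, about 5 cm from it; then let go so that the jaws open again. Do not touch either cup with the fingers, and leave the wooden egg cup where it is.

Things in the scene. Friction and masses are not known exactly. Their poses are not given: they have to be found in the camera images.
- reacher: Loose pick-up reacher, 0.32 kg, lies on the worktop and is slid along it. Origin: on its underside, midway between the outer faces of handle and trigger; x points to the jaws, y to the trigger side, z up. Black handle bar: outer face y -25 mm, x -40 to 40. Orange trigger bar: outer face y +25 mm, x -30 to 30. Both reach up to z 62 mm; the rest (shaft, head, jaws) stays under 40 mm.
- trigger (a joint): Trigger travel (m): 0 released, 0.016 fully squeezed to the handle; bars measure 50 mm less travel overall. Spring 6 N at 0, 11 N at 0.016. Squeezed 2 to 4 mm (gripper at 46 to 48 mm) the reacher is held well enough to slide, jaws still wide. Jaws meet an egg cup at 0.011 to 0.014. Squeezing shifts the reacher in the gripper to its own +y by half the travel.
- reacher_grip (a point): Point on the reacher to grasp at from above, fingers closing across handle and trigger bars (its y, 50 mm wide): over the reacher's origin, 35 mm above the worktop. Axes as the reacher's.
- reacher_jaws (a point): Point between the reacher's two orange jaws where a cup's axis should be (15 mm to or fro will do), 195 mm ahead of the reacher's origin, 22 mm up; axes as the reacher's. Jaws are 22 mm tall, with inturned tips reaching 37 mm ahead of the point; open: 80 mm between the tips, 100 mm over all. Tip gap narrows about 4 mm per mm of trigger. Black head, 46 mm wide, ends 41 mm behind the point.
- blue_cup: Pale blue glazed egg cup, 46 mm diameter, 53 mm high, about 60 g, standing upright under the riser. Origin: centre of its underside, z up. The cup to fetch.
- wood_cup: Turned wooden egg cup, 47 mm diameter, 57 mm high, standing beside the blue one under the riser, on either side, 95 to 135 mm away centre to centre. Origin: centre of its underside. To be left alone.
- rack: White wire shelf riser, fixed, 78 mm high, 270 mm wide (its y), 150 mm deep (its x), about 70 mm clear below. Origin: centre of its footprint on the worktop. Its x axis points inward from the open side to fetch through, at x = -75 mm, which faces the robot's right. Leg wires at the four corners (y = +-135 mm). The cups stand 35 to 80 mm in from the open side.
Mind the look-alikes: they are no part of the job. What is meant by the blue_cup is not red or turquoise, and is the smaller of those in its own colour.

How it is judged (in metres and radians):
On the way, in this order (a step that is already met when the one before it is completed fails the run):
1. the trigger is squeezed and the jaws hold the blue cup while it is still under the riser (value of joint trigger above 0.008 m and contact force between reacher and blue_cup above 1 N and x of blue_cup in the frame of rack above -0.065 m), for 0.2 s.
2. the blue cup is drawn out in front of the riser with the trigger still squeezed (value of joint trigger above 0.008 m and contact force between reacher and blue_cup above 0.5 N and x of blue_cup in the frame of rack below -0.105 m), for 0.1 s.
At the end, for the whole second after the job is handed in: The blue cup stands upright (within 10 degrees), at rest on the worktop, its centre at least 30 mm outside the riser's open side; the reacher is at rest with its trigger released (under 4 mm); the wooden cup stands upright within 20 mm of where it was (x of blue_cup in the frame of rack below -0.105 m and height (world z) of blue_cup between -0.01 and 0.01 m and angle between each of blue_cup, wood_cup's own z axis and vertical below 0.18 rad and linear speed of each of blue_cup, reacher below 0.02 m/s and value of joint trigger below 0.004 m and distance of wood_cup from where it was at the start of the episode below 0.02 m); the robot touches nothing.
It fails at once if the fingers touch an egg cup (contact force between the fingers and blue_cup above 0.5 N or contact force between the fingers and wood_cup above 0.5 N).
It fails at once if the wooden cup is moved by more than 20 mm or tipped (distance of wood_cup from where it was at the start of the episode above 0.02 m or angle between wood_cup's own z axis and vertical above 0.4 rad).
It fails at once if the blue cup is tipped over (angle between blue_cup's own z axis and vertical above 0.6 rad).
It also fails if it takes over 45 s, if anything falls off the work surface, if the arm or the gripper's body presses on something with over 40 N, if the wrist force passes 120 N, or if a joint passes its speed limit or range.

## Working session

There is one attempt and no reset: what is moved stays moved. The work goes in short steps, Python scripts to look and compute and a tool call to move; the robot and the scene stay as the last step left them, time stands still between calls to the robot, and variables do not carry over. Pictures are saved under pics/ and viewed, and the job is handed in when it is done.

Besides the shell and the picture viewer there is one more tool, called after "Call:" as a command line: name --argument value ..., lists and objects as JSON in quotes. carry_out: Moves the arm, as the interface text tells. Shifts and turns lie within -1 to 1; 1 stands for 0.06 m of shift or 8 degrees of turn. Its arguments: {"type":"object","properties":{"xyz":{"type":"array"},"dr":{"type":"array"},"gripper":{"type":"number"}},"required":["xyz","dr"]}

```bash
mkdir -p pics; ls
cat > h.py <<'E'
import numpy as np, cv2, json
from plant import get_obs, capture
def grab(n,tag):
    c=capture(n); cv2.imwrite(f'pics/{tag}.png',c['image'])
    np.savez(f'pics/{tag}.npz',**{k:np.array(v) for k,v in c.items()})
    return c
def ld(tag): return np.load(f'pics/{tag}.npz',allow_pickle=True)
def pt(tag,u,v,z):
    c=ld(tag); P=c['pose']
    d=np.array([(u-c['cx'])/c['fx'],-(v-c['cy'])/c['fy'],-1.0]); d=P[:3,:3]@d
    o=P[:3,3]; return o+d*(z-o[2])/d[2]
def px(tag,p):
    c=ld(tag);P=c['pose']; q=P[:3,:3].T@(np.array(p)-P[:3,3])
    return c['cx']+c['fx']*q[0]/-q[2], c['cy']-c['fy']*q[1]/-q[2]
def crop(tag,x0,y0,x1,y1,s,out):
    im=ld(tag)['image'][y0:y1,x0:x1]; cv2.imwrite(f'pics/{out}.png',cv2.resize(im,None,fx=s,fy=s,interpolation=cv2.INTER_CUBIC))
E
python3 - <<'E'
from h import *
for n in ['scene','top']:
    c=grab(n,n+'0'); print({k:v for k,v in c.items() if k!='image'})
print(get_obs())
E
```

```text
pics
{'fx': 458.8696114310613, 'fy': 458.8696114310613, 'cx': 253.06401866194523, 'cy': 187.66571706972098, 'pose': array([[ 8.17179713e-01,  3.82958341e-01, -4.30767020e-01,
        -6.91693757e+01],
       [-5.75937712e-01,  5.13157988e-01, -6.36368314e-01,
        -7.43034911e+02],
       [-2.26510163e-02,  7.68122248e-01,  6.39902449e-01,
         8.84425142e+02],
       [ 0.00000000e+00,  0.00000000e+00,  0.00000000e+00,
         1.00000000e+00]])}
{'fx': 354.4943412327274, 'fy': 354.4943412327274, 'cx': 249.38325982867346, 'cy': 194.5746486383926, 'pose': array([[-3.07061216e-03,  9.98088157e-01, -6.17300727e-02,
         4.12596603e+02],
       [-9.99160903e-01, -5.58339691e-03, -4.05748222e-02,
         3.25663795e+01],
       [-4.08419130e-02,  6.15536856e-02,  9.97267809e-01,
         8.88553695e+02],
       [ 0.00000000e+00,  0.00000000e+00,  0.00000000e+00,
         1.00000000e+00]])}
{'time': 0.1, 'joint_positions': array([ 1.13000271e+00,  3.42640380e-01,  1.52488946e+00, -1.98408145e-05,
        1.27537449e+00, -1.46003852e-01]), 'dq': array([-0.00047525, -0.0002982 , -0.00296419,  0.00053679, -0.00214955,
        0.00032443]), 'tau': array([ 7.29347812e-04, -4.32004237e+01, -2.44698608e+01,  7.19218492e-02,
        5.24115062e-02, -2.19180288e-05]), 'tool_pos': array([152.36438414, 502.02832001, 211.9322147 ]), 'tcp_rot': array([-3.14029217e+00, -1.72058701e-04,  2.84680857e+00]), 'contact_force': array([-0.36826432,  0.15401274, -0.63261764]), 'moment': array([0.00594877, 0.04742581, 0.027092  ]), 'grip_width': 91.80255338292254}
```

View pics/scene0.png

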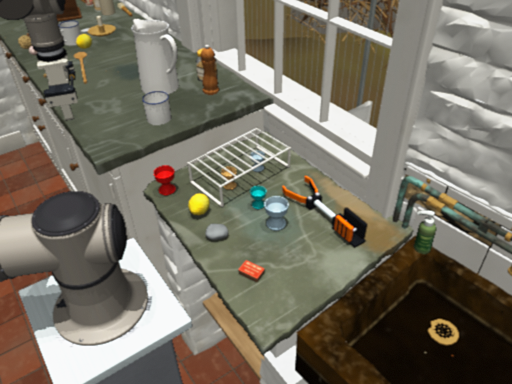

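View pics/top0.png

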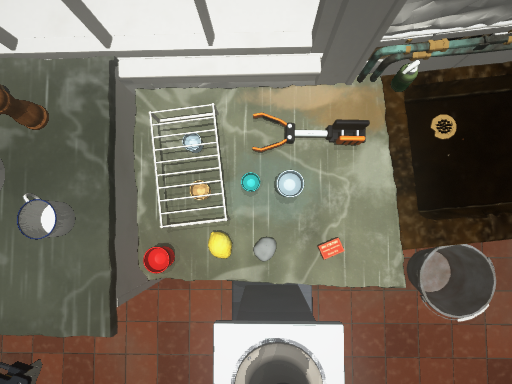

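Candidates in the top view: a pale blue cup under the riser (192,142), a larger pale blue one outside (290,183), a turquoise one (251,182) and a red one (158,259). The one under the riser fits: it is the smaller of the pale blue pair. The wooden cup is at (200,190) and the reacher at (320,132), jaws toward the riser. I'll confirm in crops.

Run:
```python
from h import *
crop('top0',135,90,305,240,4.5,'c1')
crop('top0',240,100,380,165,5.7,'c2')
crop('scene0',180,120,300,220,6,'c3')
```

```text
(no output)
```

View pics/c1.png

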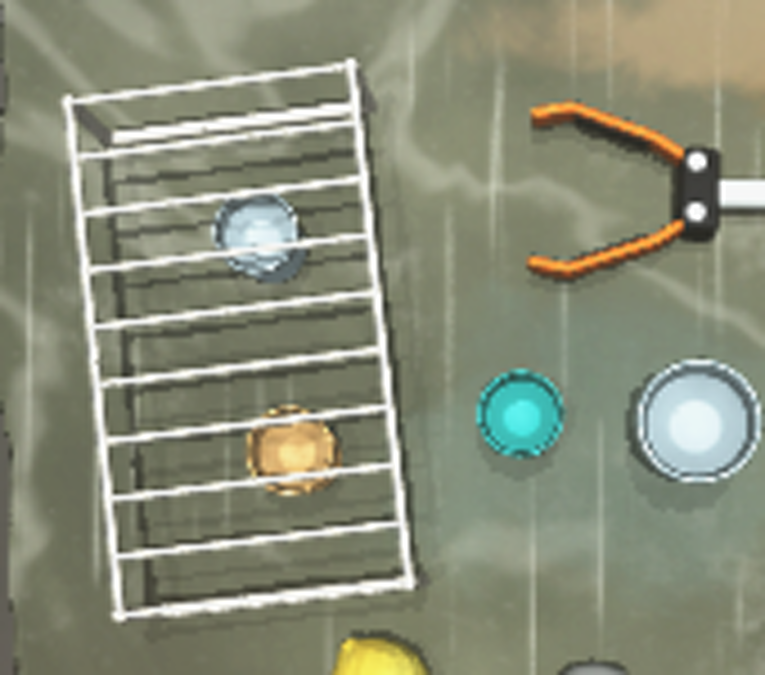

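View pics/c2.png

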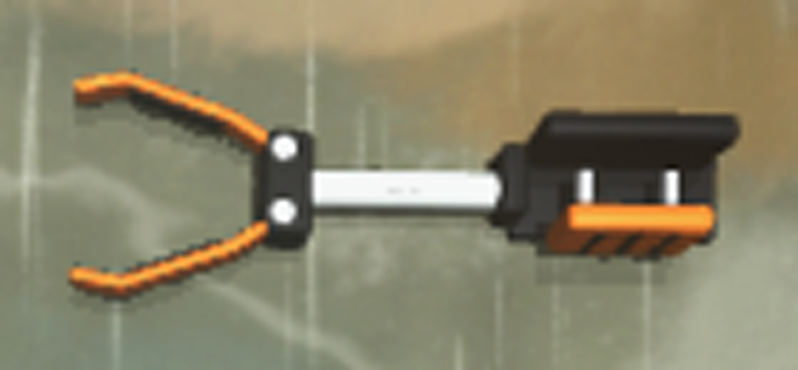

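View pics/c3.png

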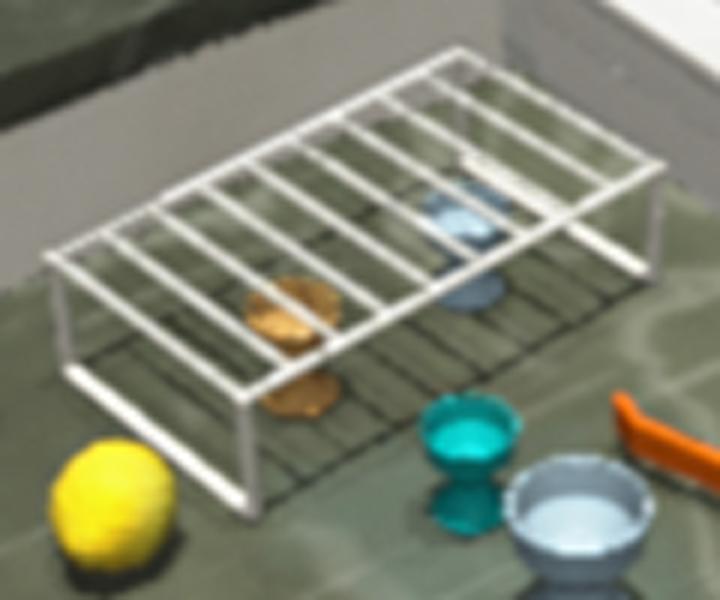

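Run:
```python
from h import *
f=lambda x,y,s,x0,y0:((x+.5)/s-.5+x0,(y+.5)/s-.5+y0)
A=lambda x,y,z:pt('top0',*f(x,y,4.5,135,90),z)
B=lambda x,y,z:pt('top0',*f(x,y,5.7,240,100),z)
np.set_printoptions(precision=1,suppress=True)
C=[A(70,100,77),A(352,63,77),A(410,583,77),A(120,616,77)]
for c in C: print(c, np.linalg.norm(c-C[0]))
ctr=sum(C)/4; a=(C[0]+C[3]-C[1]-C[2]); print('ctr',ctr,'x dir',np.degrees(np.arctan2(a[1],a[0])))
b=C[1]-C[2]; print('long dir',np.degrees(np.arctan2(b[1],b[0])))
th=np.arctan2(a[1],a[0])
R=np.array([[np.cos(th),np.sin(th)],[-np.sin(th),np.cos(th)]])
for n,p in dict(blue=A(257,236,52),wood=A(292,450,56),turq=A(520,414,52),big=A(696,422,65)).items(): print(n,p,'in rack',R@(p-ctr)[:2])
for n,p in dict(handleL=B(550,116,62),handleR=B(738,120,62),trigL=B(570,226,62),trigR=B(714,226,62),trigLi=B(570,206,62),p1=B(284,148,38),p2=B(283,211,38),t1=B(76,90,33),t2=B(70,275,33),sh1=B(315,188,30),sh2=B(495,188,30)).items(): print(n,p)
# scene check
f3=lambda x,y:((x+.5)/6-.5+180,(y+.5)/6-.5+120)
print('scene blue rim',pt('scene0',*f3(465,210),52),'wood',pt('scene0',*f3(293,307),56),'turq',pt('scene0',*f3(470,428),52),)
print('rack', [pt('scene0',*f3(*q),77) for q in [(52,257),(460,50),(660,165),(243,397)]])
```

```text
[659.5 299.   77. ] 0.0
[676.8 150.6  77. ] 149.37236958088693
[406.7 120.   77. ] 309.7554695034211
[390.2 269.2  77. ] 270.93961967183816
ctr [533.3 209.7  77. ] x dir 96.47619087054613
long dir 6.459472124418157
blue [591.7 205.   52. ] in rack [-11.3 -57.5]
wood [476.6 184.8  56. ] in rack [-18.4  59.2]
turq [495.2  64.6  52. ] in rack [-139.8   54.2]
big [489.1 -26.8  65. ] in rack [-230.    70.6]
handleL [ 638.  -137.8   62. ]
handleR [ 635.2 -214.1   62. ]
trigL [ 592.1 -145.1   62. ]
trigR [ 591.4 -203.4   62. ]
trigLi [ 600.4 -145.3   62. ]
p1 [632.3 -30.4  38. ]
p2 [605.2 -29.8  38. ]
t1 [660.1  58.1  33. ]
t2 [579.7  61.   33. ]
sh1 [616.8 -44.1  30. ]
sh2 [ 615.8 -120.6   30. ]
scene blue rim [593.6 208.4  52. ] wood [475.1 188.3  56. ] turq [493.9  65.   52. ]
rack [array([387.8, 270.2,  77. ]), array([657.9, 302.3,  77. ]), array([676.2, 151.8,  77. ]), array([405.9, 121.4,  77. ])]
```

Run:
```python
from h import *
np.set_printoptions(precision=1,suppress=True)
print('counter back edge z0', [pt('top0',u,87,0) for u in (140,230,320)],[pt('top0',u,80,0) for u in (140,320)])
print('sill bottom edge z?', [(z,pt('top0',320,74,z)) for z in (50,100,150,200)])
crop('top0',110,40,390,150,2.8,'c4'); crop('scene0',230,80,430,260,4,'c5')
```

```text
counter back edge z0 [array([748.9, 351.9,   0. ]), array([744.6, 117.7,   0. ]), array([ 740.4, -111.7,    0. ])] [array([767.4, 352.2,   0. ]), array([ 758.6, -111.9,    0. ])]
sill bottom edge z? [(50, array([ 753.8, -104. ,   50. ])), (100, array([733.5, -95.9, 100. ])), (150, array([713.1, -87.7, 150. ])), (200, array([692.8, -79.6, 200. ]))]
```

View pics/c4.png

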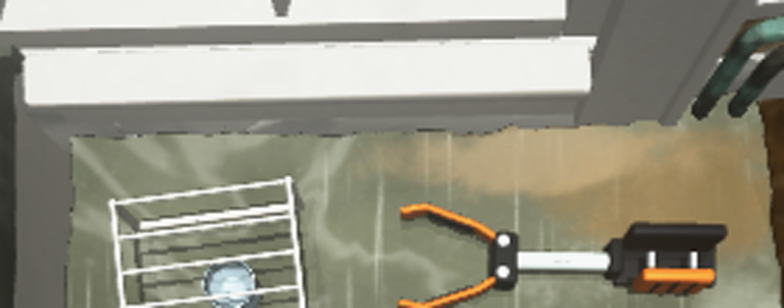

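View pics/c5.png

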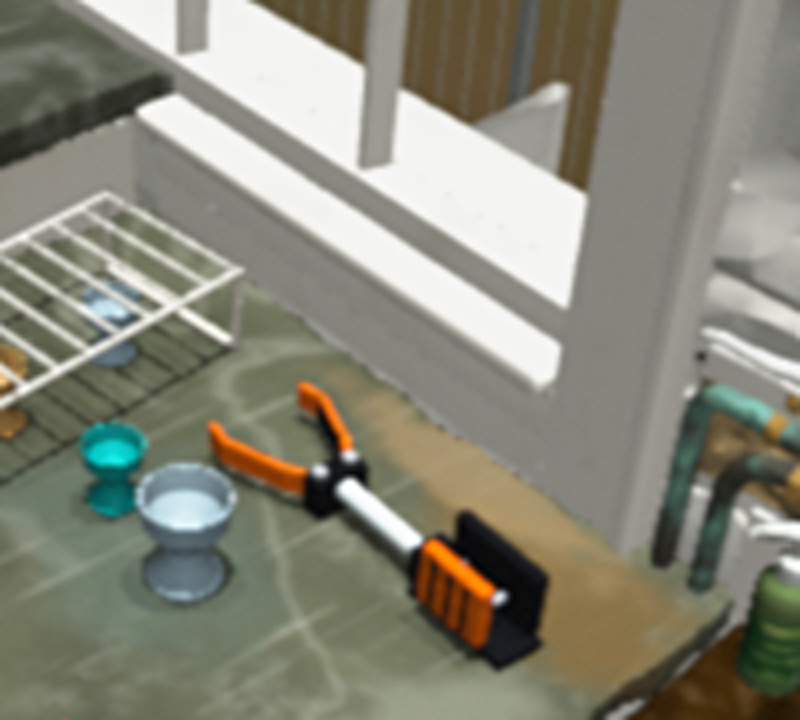

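Run:
```python
from h import *
np.set_printoptions(precision=1,suppress=True)
def tri(a,b):
    z=min(np.arange(0,400,1),key=lambda z:np.linalg.norm(pt('top0',*a,z)-pt('scene0',*b,z)))
    print(z,pt('top0',*a,z),pt('scene0',*b,z))
tri((320,73),(366,177)); tri((118.5,77),(265.5,107.5))
# big cup rim
tri(((696.5)/4.5-.5+135,(422.5)/4.5-.5+90),(230+186/4,80+492/4))
```

```text
88 [740.7 -97.9  88. ] [ 744.  -100.2   88. ]
94 [738.  369.3  94. ] [742.3 366.   94. ]
75 [488.2 -26.1  75. ] [488.9 -27.   75. ]
```

```bash
cat >> h.py <<'E'
from scipy.spatial.transform import Rotation as Ro
def plan(target,yaw_deg,n,start=None):
    """rows (2 decimals) from present pose to target TCP, tool down, yaw; straight line, n rows"""
    o=get_obs(); p=np.array(o['tool_pos']) if start is None else np.array(start[0],float)
    R=Ro.from_euler('xyz',o['tcp_rot']) if start is None else Ro.from_euler('xyz',[np.pi,0,np.radians(start[1])])
    T=np.array(target,float); RT=Ro.from_euler('xyz',[np.pi,0,np.radians(yaw_deg)])
    X=[];D=[]
    for i in range(n):
        k=n-i
        s=np.round(R.inv().apply((T-p)/k)/60,2); r=np.round(np.degrees((R.inv()*RT).as_rotvec()/k)/8,2)
        X.append(s.tolist());D.append(r.tolist())
        p=p+R.apply(s*60); R=R*Ro.from_rotvec(np.radians(r*8))
    for i in range(0,n,8): print('xyz',X[i:i+8],'\ndr',D[i:i+8])
    print('end',p.round(1),np.degrees(R.as_euler('xyz')).round(2))
E
python3 -c "
from h import *
plan([615,-174,170],88.5,16)"
```

```text
xyz [[-0.67, -0.53, 0.04], [-0.71, -0.48, 0.04], [-0.74, -0.42, 0.04], [-0.77, -0.36, 0.05], [-0.8, -0.29, 0.04], [-0.82, -0.23, 0.05], [-0.84, -0.16, 0.04], [-0.85, -0.09, 0.05]] 
dr [[-0.0, 0.0, 0.58], [-0.0, 0.0, 0.58], [-0.0, 0.0, 0.58], [-0.0, 0.0, 0.58], [-0.0, 0.0, 0.58], [-0.0, 0.0, 0.58], [-0.0, 0.0, 0.58], [-0.0, 0.0, 0.59]]
xyz [[-0.85, -0.02, 0.04], [-0.85, 0.05, 0.05], [-0.85, 0.11, 0.04], [-0.83, 0.18, 0.05], [-0.82, 0.25, 0.04], [-0.79, 0.32, 0.05], [-0.77, 0.38, 0.04], [-0.73, 0.44, 0.05]] 
dr [[-0.0, 0.0, 0.58], [-0.0, 0.0, 0.59], [-0.0, 0.0, 0.58], [-0.0, 0.0, 0.59], [-0.0, 0.0, 0.58], [-0.0, 0.0, 0.59], [-0.0, 0.0, 0.58], [-0.0, 0.01, 0.59]]
end [ 614.8 -174.2  169.9] [-1.7997e+02 -1.0000e-02  8.8470e+01]
```

Call:
carry_out --xyz '[[-0.67,-0.53,0.04],[-0.71,-0.48,0.04],[-0.74,-0.42,0.04],[-0.77,-0.36,0.05],[-0.8,-0.29,0.04],[-0.82,-0.23,0.05],[-0.84,-0.16,0.04],[-0.85,-0.09,0.05]]' --dr '[[0,0,0.58],[0,0,0.58],[0,0,0.58],[0,0,0.58],[0,0,0.58],[0,0,0.58],[0,0,0.58],[0,0,0.59]]' --gripper 1

```text
time: 1.1
tool_pos: [384.7, 163.2, 191.4]
tcp_rot: [3.141, -0.0, 2.195]
contact_force: [0.8, -0.3, -0.2]
grip_width: 92.0
```

Call:
carry_out --xyz '[[-0.85,-0.02,0.04],[-0.85,0.05,0.05],[-0.85,0.11,0.04],[-0.83,0.18,0.05],[-0.82,0.25,0.04],[-0.79,0.32,0.05],[-0.77,0.38,0.04],[-0.73,0.44,0.05]]' --dr '[[0,0,0.58],[0,0,0.59],[0,0,0.58],[0,0,0.59],[0,0,0.58],[0,0,0.59],[0,0,0.58],[0,0,0.59]]'

```text
time: 2.1
tool_pos: [615.5, -175.3, 169.3]
tcp_rot: [-3.141, -0.0, 1.541]
contact_force: [1.4, -0.2, 0.1]
grip_width: 91.6
```

Call:
carry_out --xyz '[[0,0,0],[0,0,0]]' --dr '[[0,0,0],[0,0,0]]'

```text
time: 2.35
tool_pos: [614.3, -173.3, 169.1]
tcp_rot: [-3.14, -0.001, 1.544]
contact_force: [-0.4, 0.6, 0.9]
grip_width: 91.9
```

Run:
```python
from h import *
o=get_obs();print(o['time'],o['tool_pos'],np.degrees(o['tcp_rot']),o['contact_force'])
grab('wrist','w1')
crop('w1',0,0,512,384,1.5,'w1b')
```

```text
2.35 [ 614.2961646  -173.31068049  169.12476578] [-1.79902444e+02 -6.14526874e-02  8.84896192e+01] [-0.42847659  0.59316504  0.88594165]
```

View pics/w1b.png

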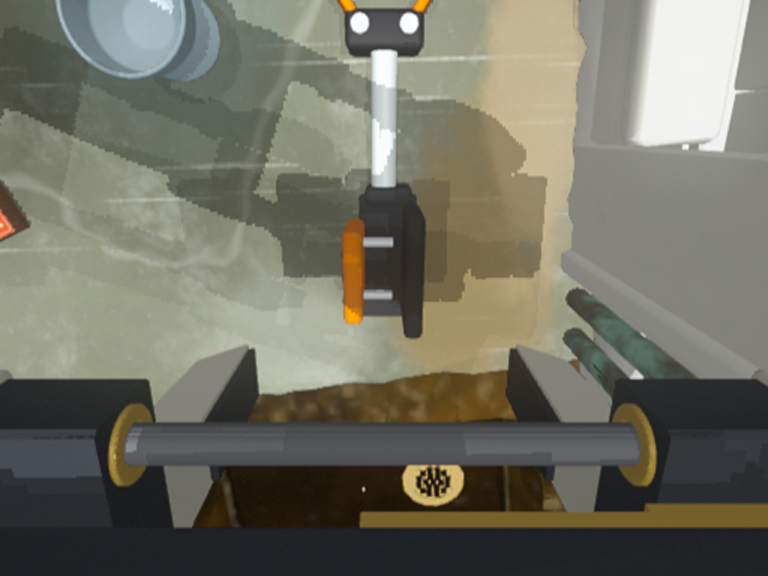

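Run:
```python
from h import *
np.set_printoptions(precision=1,suppress=True)
W=lambda x,y,z:pt('w1',(x+.5)/1.5-.5,(y+.5)/1.5-.5,z)
for n,p in dict(hR0=W(424,212,62),hR1=W(421,330,62),hTop=W(413,205,62),hBot=W(413,338,62),t0=W(343,230,62),t1=W(343,316,62),tTop=W(353,219,62),tBot=W(353,325,62),p1=W(360,23,38),p2=W(409,23,38),s0=W(384,60,30),s1=W(384,180,30)).items(): print(n,p)
```

```text
hR0 [ 639.1 -134.9   62. ]
hR1 [ 637.2 -209.    62. ]
hTop [ 632.8 -130.7   62. ]
hBot [ 632.1 -214.3   62. ]
t0 [ 591.6 -144.2   62. ]
t1 [ 588.8 -198.3   62. ]
tTop [ 597.7 -137.9   62. ]
tBot [ 594.7 -204.5   62. ]
p1 [605.1 -31.5  38. ]
p2 [632.7 -32.2  38. ]
s0 [618.2 -49.8  30. ]
s1 [ 616.4 -119.1   30. ]
```

Call:
carry_out --xyz '[[0.02,0,0.7],[0,0,0.7],[0,0,0.5],[0,0,0.2],[0,0,0],[0,0,0]]' --dr '[[0,0,0],[0,0,0],[0,0,0],[0,0,0],[0,0,0],[0,0,0]]'

```text
time: 3.15
tool_pos: [615.9, -172.7, 45.6]
tcp_rot: [3.139, 0.001, 1.544]
contact_force: [-0.6, 0.3, 0.1]
grip_width: 91.6
```

Call:
carry_out --xyz '[[0,0,0],[0,0,0],[0,0,0],[0,0,0],[0,0,0],[0,0,0]]' --dr '[[0,0,0],[0,0,0],[0,0,0],[0,0,0],[0,0,0],[0,0,0]]' --gripper 0.02

```text
time: 3.9
tool_pos: [615.4, -172.7, 44.0]
tcp_rot: [3.141, 0.0, 1.544]
contact_force: [1.7, -0.6, -0.2]
grip_width: 47.1
```

Run:
```python
from h import *
o=get_obs();print(o['time'],o['tool_pos'],np.degrees(o['tcp_rot']),o['contact_force'],o['grip_width'])
plan([613.1,-180,43],93,3); print(); plan([611,-140,43],93,2)
grab('top','t2');crop('t2',130,60,390,240,3,'t2b')
```

```text
3.9 [ 615.37645287 -172.65076411   43.95892712] [1.79947770e+02 9.68027902e-04 8.84614173e+01] [ 1.70364452 -0.58897198 -0.20065937] 47.07820676516864
xyz [[-0.04, -0.01, 0.01], [-0.04, -0.01, 0.0], [-0.04, -0.02, 0.01]] 
dr [[0.0, 0.0, -0.19], [0.0, 0.0, -0.19], [0.01, 0.0, -0.19]]
end [ 613.  -179.9   42.8] [-179.97    0.     93.02]

xyz [[0.27, -0.04, 0.01], [0.27, -0.04, 0.01]] 
dr [[0.0, 0.0, -0.28], [0.01, 0.0, -0.29]]
end [ 610.8 -140.2   42.8] [-179.97    0.     93.02]
```

View pics/t2b.png

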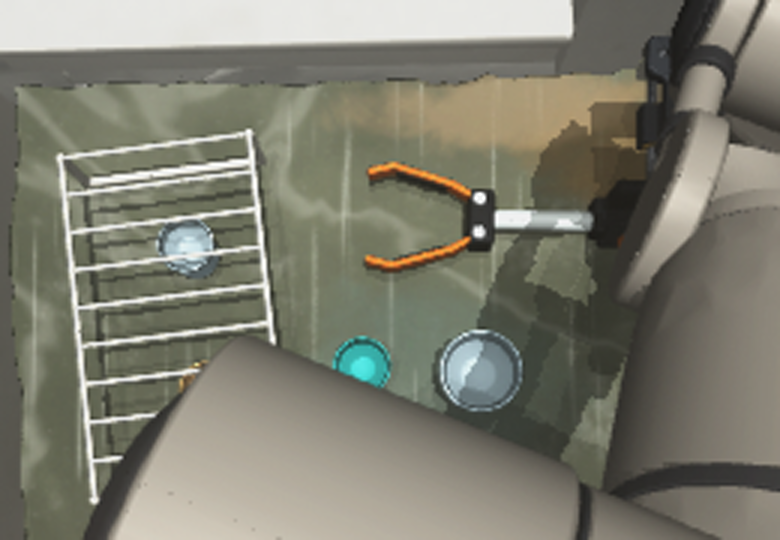

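Call:
carry_out --xyz '[[0.18,0,0],[0.18,0,0],[0.18,0,0],[0,0,0],[0,0,0]]' --dr '[[0,0,-0.19],[0,0,-0.19],[0,0,-0.19],[0,0,0],[0,0,0]]'

```text
time: 4.58
tool_pos: [614.8, -139.3, 43.9]
tcp_rot: [-3.141, -0.001, 1.624]
contact_force: [0.4, 2.6, 1.2]
grip_width: 46.9
```

Run:
```python
from h import *
o=get_obs();print(o['time'],o['tool_pos'],np.degrees(o['tcp_rot']),o['contact_force'],o['grip_width'])
grab('top','t3');crop('t3',140,60,340,210,4,'t3b')
```

```text
4.575 [ 614.84596389 -139.26702275   43.90207024] [-1.79975575e+02 -6.67702777e-02  9.30519738e+01] [0.39643076 2.61348255 1.23614718] 46.876167103568534
```

View pics/t3b.png

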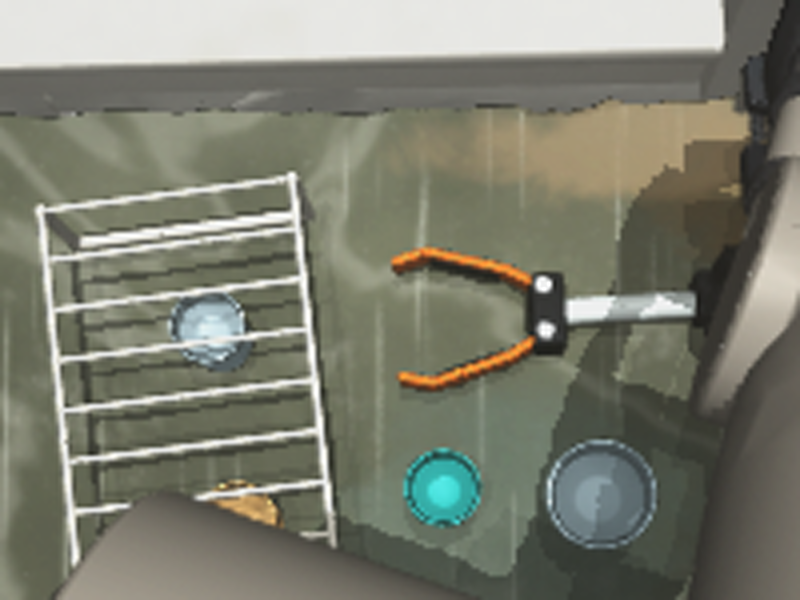

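Run:
```python
from h import *
np.set_printoptions(precision=1,suppress=True)
W=lambda x,y,z:pt('t3',(x+.5)/4-.5+140,(y+.5)/4-.5+60,z)
P=dict(t1=W(396,264,33),t2=W(403,379,33),p1=W(543,284,40),p2=W(545,331,40),s1=W(567,309,30),s2=W(694,304,30),blue=W(209,330,52))
for n,p in P.items(): print(n,p)
m=(P['t1']+P['t2'])/2; q=(P['p1']+P['p2'])/2
d=m-q; print(m,q,'head',np.degrees(np.arctan2(d[1],d[0])))
print('scaled tip gap',np.linalg.norm(P['t1']-P['t2']))
```

```text
t1 [635.1  93.3  33. ]
t2 [563.9  89.1  33. ]
p1 [619.8   3.7  40. ]
p2 [591.1   2.7  40. ]
s1 [606.6 -11.2  30. ]
s2 [608.7 -88.3  30. ]
blue [591.5 204.6  52. ]
[599.5  91.2  33. ] [605.4   3.2  40. ] head 93.83861091908786
scaled tip gap 71.31135771917641
```

Call:
carry_out --xyz '[[0.2,0.02,0],[0.35,0.03,0],[0.35,0,0],[0.35,0,0],[0.2,0,0],[0,0,0]]' --dr '[[0,0,0],[0,0,0],[0,0,0],[0,0,0],[0,0,0],[0,0,0]]'

```text
time: 5.38
tool_pos: [613.2, -51.1, 44.0]
tcp_rot: [-3.141, -0.002, 1.625]
contact_force: [0.0, 3.2, 2.0]
grip_width: 46.6
```

Run:
```python
from h import *
o=get_obs();print(o['time'],o['tool_pos'],np.degrees(o['tcp_rot']),o['contact_force'],o['grip_width'])
grab('top','t4');crop('t4',140,90,300,210,5,'t4b')
```

```text
5.375 [613.19729801 -51.08612202  43.9921598 ] [-1.79984353e+02 -8.81105782e-02  9.31201797e+01] [0.01441869 3.18021369 1.96615013] 46.632828424606245
```

View pics/t4b.png

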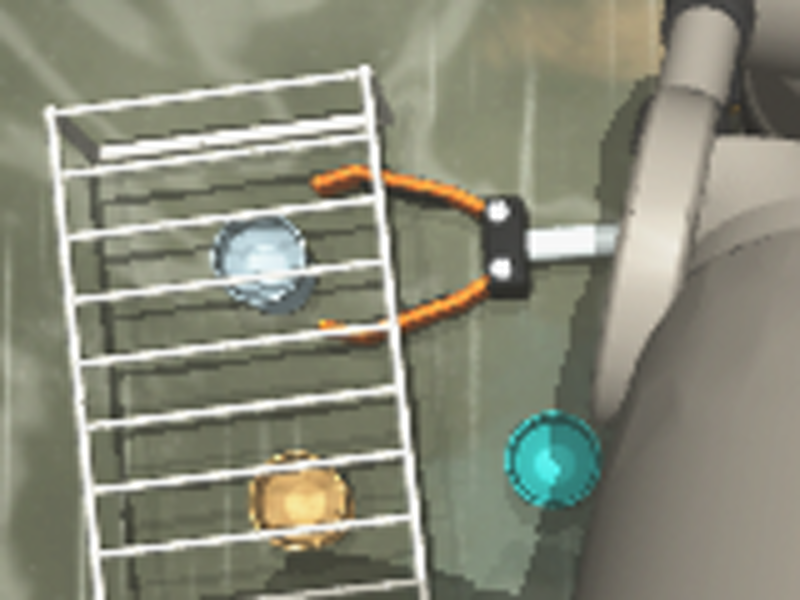

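Call:
carry_out --xyz '[[0.2,0,0],[0.3,0,0],[0.3,0,0],[0.2,0,0],[0.05,0,0],[0,0,0]]' --dr '[[0,0,0],[0,0,0],[0,0,0],[0,0,0],[0,0,0],[0,0,0]]'

```text
time: 6.18
tool_pos: [610.0, 10.8, 44.0]
tcp_rot: [3.142, -0.001, 1.624]
contact_force: [0.5, 4.3, 4.8]
grip_width: 46.7
```

Run:
```python
from h import *
o=get_obs();print(o['time'],o['tool_pos'],np.degrees(o['tcp_rot']),o['contact_force'],o['grip_width'])
grab('top','t5');crop('t5',140,90,300,210,5,'t5b')
```

```text
6.175 [609.99058759  10.81804569  43.99291672] [ 1.79998550e+02 -8.39877307e-02  9.30482445e+01] [0.47213433 4.29409518 4.83261583] 46.73178686460562
```

View pics/t5b.png

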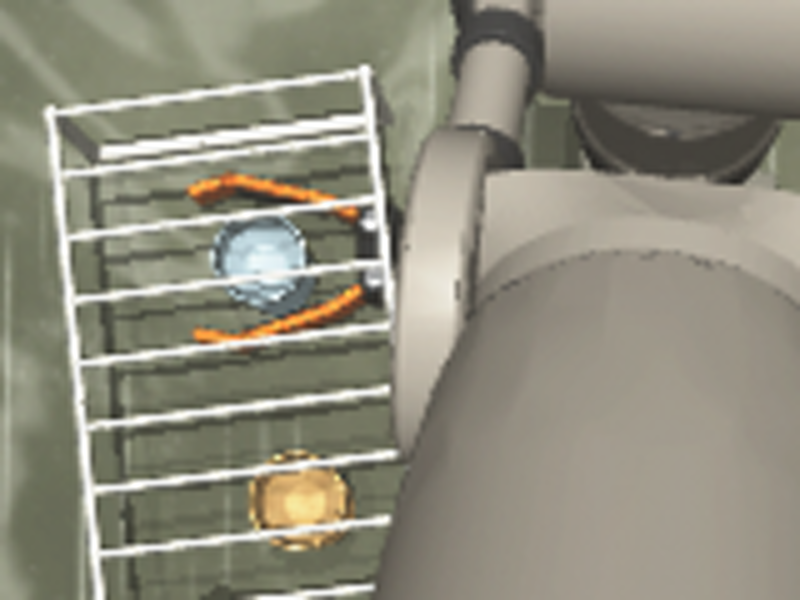

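Call:
carry_out --xyz '[[0,0.02,0],[0,0.02,0],[0,0.01,0],[0,0,0],[0,0,0],[0,0,0],[0,0,0],[0,0,0]]' --dr '[[0,0,0],[0,0,0],[0,0,0],[0,0,0],[0,0,0],[0,0,0],[0,0,0],[0,0,0]]' --gripper -0.35

```text
time: 7.22
tool_pos: [612.9, 9.7, 44.1]
tcp_rot: [-3.141, -0.0, 1.623]
contact_force: [-0.6, 2.1, 5.6]
grip_width: 35.0
```

Run:
```python
from h import *
o=get_obs();print(o['time'],o['tool_pos'],np.degrees(o['tcp_rot']),o['contact_force'],o['grip_width'])
grab('top','t6');crop('t6',140,90,300,210,5,'t6b')
```

```text
7.225 [612.91981394   9.70084217  44.10106213] [-1.79980988e+02 -5.76285010e-03  9.30159519e+01] [-0.5988305   2.05427377  5.57167905] 35.02996234524837
```

View pics/t6b.png

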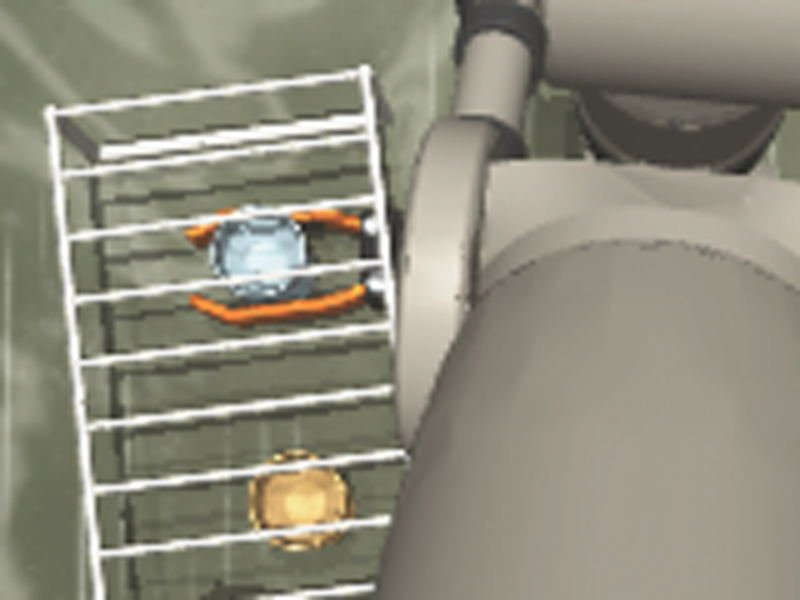

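Call:
carry_out --xyz '[[-0.1,0,0],[-0.15,0,0],[-0.15,0,0],[-0.1,0,0],[0,0,0]]' --dr '[[0,0,0],[0,0,0],[0,0,0],[0,0,0],[0,0,0]]'

```text
time: 7.9
tool_pos: [614.3, -20.3, 44.1]
tcp_rot: [-3.141, -0.001, 1.623]
contact_force: [0.7, 2.4, 5.0]
grip_width: 35.4
```

Run:
```python
from h import *
o=get_obs();print(o['time'],o['tool_pos'],np.degrees(o['tcp_rot']),o['contact_force'],o['grip_width'])
grab('top','t7');crop('t7',140,90,300,210,5,'t7b')
grab('scene','s7');crop('s7',180,120,300,220,6,'s7b')
```

```text
7.9 [614.3379105  -20.3096817   44.09525661] [-1.79962843e+02 -3.04685443e-02  9.29839905e+01] [0.6857514  2.35322372 5.02163522] 35.36992986632419
```

View pics/t7b.png

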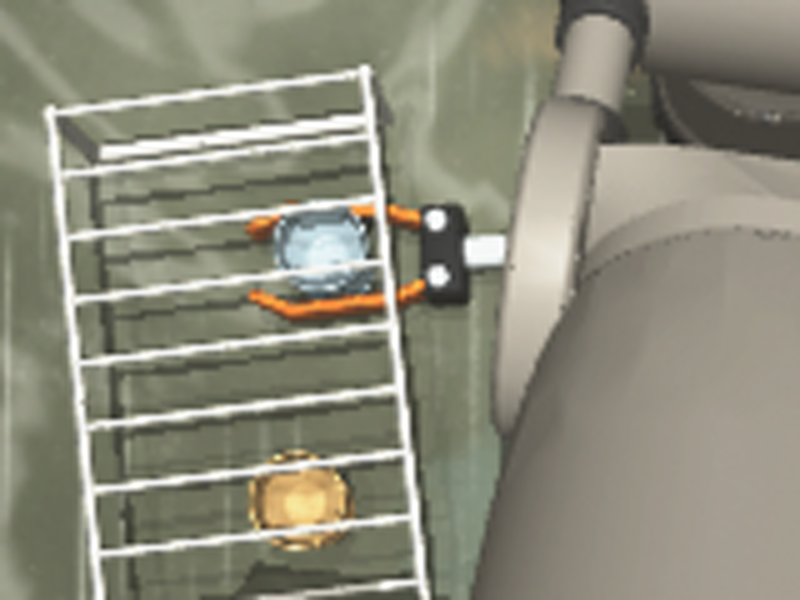

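View pics/s7b.png

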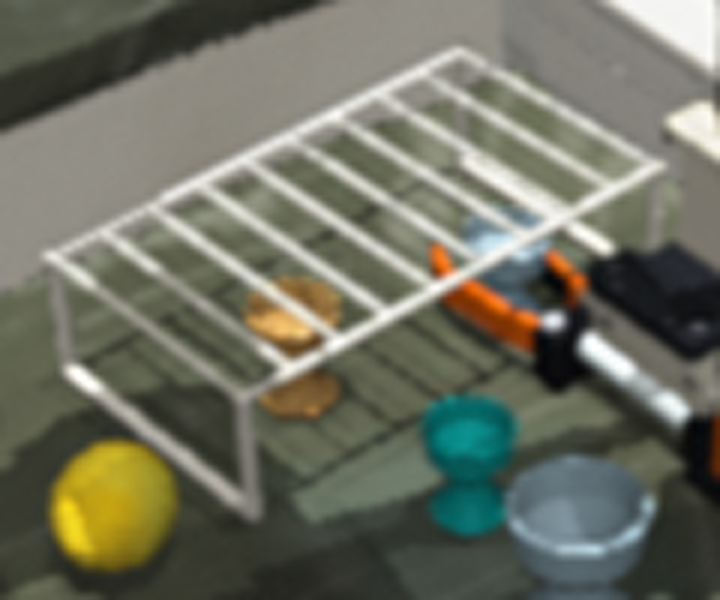

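Call:
carry_out --xyz '[[-0.15,0,0],[-0.25,0,0],[-0.25,0,0],[-0.25,0,0],[-0.25,0,0],[-0.25,0,0],[-0.15,0,0],[0,0,0]]' --dr '[[0,0,0],[0,0,0],[0,0,0],[0,0,0],[0,0,0],[0,0,0],[0,0,0],[0,0,0]]'

```text
time: 9.0
tool_pos: [619.2, -113.7, 44.0]
tcp_rot: [-3.141, -0.0, 1.623]
contact_force: [0.4, -0.2, 6.3]
grip_width: 34.7
```

Call:
carry_out --xyz '[[0,0,0],[0,0,0],[0,0,0]]' --dr '[[0,0,0],[0,0,0],[0,0,0]]'

```text
time: 9.38
tool_pos: [619.2, -113.7, 44.1]
tcp_rot: [-3.141, 0.001, 1.623]
contact_force: [-1.0, 0.1, 5.0]
grip_width: 35.2
```

Run:
```python
from h import *
o=get_obs();print(o['time'],o['tool_pos'],np.degrees(o['tcp_rot']),o['contact_force'],o['grip_width'])
grab('top','t8');crop('t8',140,90,300,210,5,'t8b')
grab('scene','s8');crop('s8',180,120,360,255,4.4,'s8b')
```

```text
9.375 [ 619.1539181  -113.72414009   44.06298796] [-1.79955963e+02  3.10087054e-02  9.29932278e+01] [-0.98254241  0.12503173  5.03014597] 35.15286874182982
```

View pics/t8b.png

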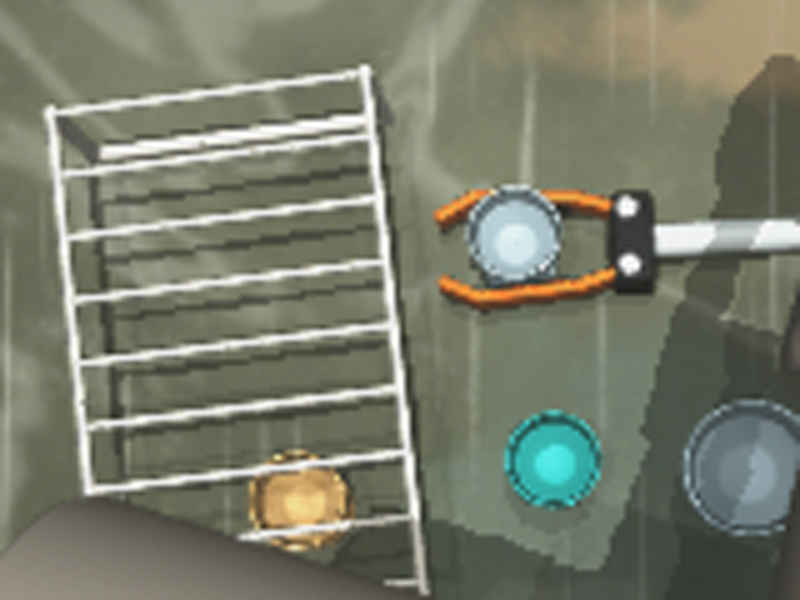

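View pics/s8b.png

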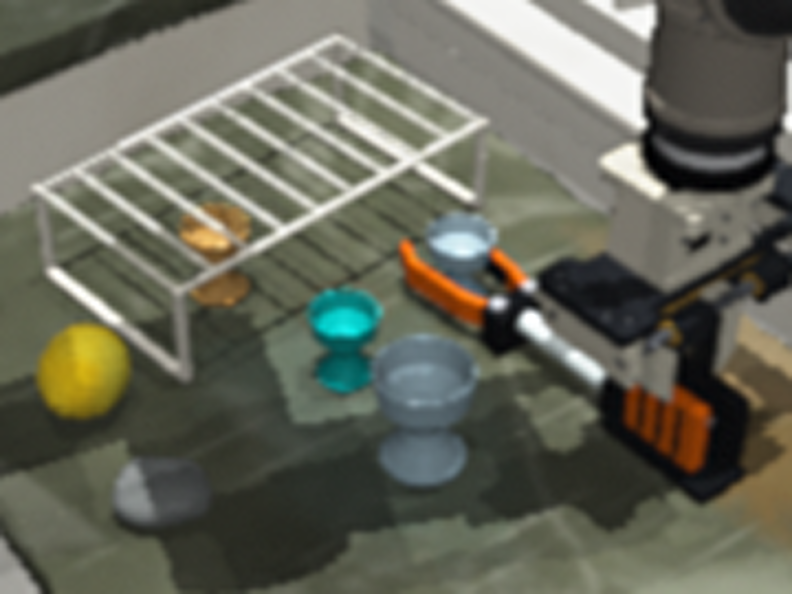

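Run:
```python
from h import *
np.set_printoptions(precision=1,suppress=True)
p=pt('t8',(514.5)/5-.5+140,235.5/5-.5+90,52); q=pt('s8',462.5/4.4-.5+180,238/4.4-.5+120,52)
th=np.radians(96.5);R=np.array([[np.cos(th),np.sin(th)],[-np.sin(th),np.cos(th)]])
print(p,q,R@(p[:2]-[533.3,209.7]))
```

```text
[603.4  82.9  52. ] [602.7  82.1  52. ] [-133.9  -55.3]
```

Call:
carry_out --xyz '[[0,0,0],[0,0,0],[0,0,0],[0,0,0]]' --dr '[[0,0,0],[0,0,0],[0,0,0],[0,0,0]]' --gripper 0.05

```text
time: 9.98
tool_pos: [617.8, -113.6, 43.7]
tcp_rot: [-3.138, 0.0, 1.624]
contact_force: [-4.0, -2.2, 6.1]
grip_width: 48.0
```

Call:
carry_out --xyz '[[0,0,0],[0,0,0],[0,0,0],[0,0,0],[0,0,0],[0,0,0]]' --dr '[[0,0,0],[0,0,0],[0,0,0],[0,0,0],[0,0,0],[0,0,0]]' --gripper 1

```text
time: 10.72
tool_pos: [619.6, -112.9, 43.9]
tcp_rot: [3.142, -0.0, 1.624]
contact_force: [0.1, -0.7, 0.5]
grip_width: 91.3
```

Run:
```python
from h import *
o=get_obs();print(o['time'],o['tool_pos'],np.degrees(o['tcp_rot']),o['contact_force'],o['grip_width'])
grab('top','t9');crop('t9',140,90,300,210,5,'t9b')
grab('scene','s9');crop('s9',180,120,360,255,4.4,'s9b')
```

```text
10.725 [ 619.58086646 -112.88748584   43.90685633] [ 1.79996010e+02 -5.10476256e-03  9.30336973e+01] [ 0.1007954  -0.72380878  0.51852915] 91.27493060657876
```

View pics/t9b.png

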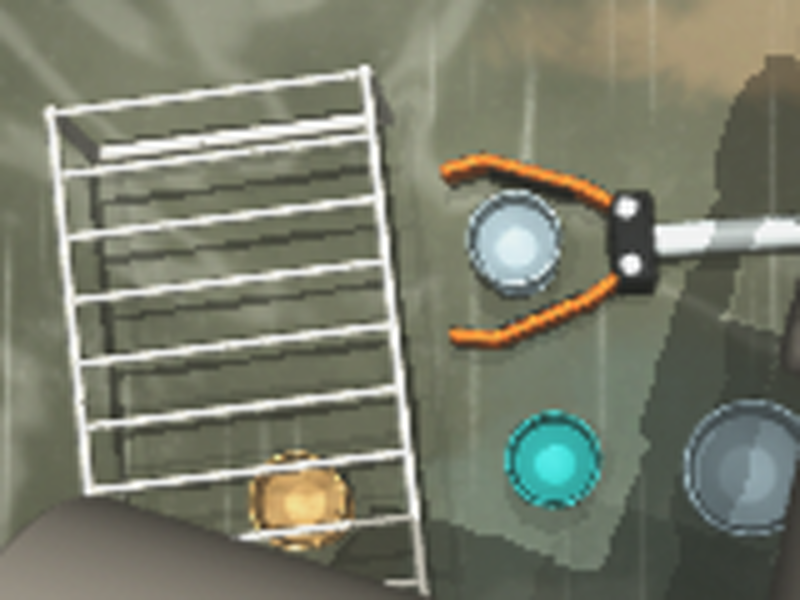

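View pics/s9b.png

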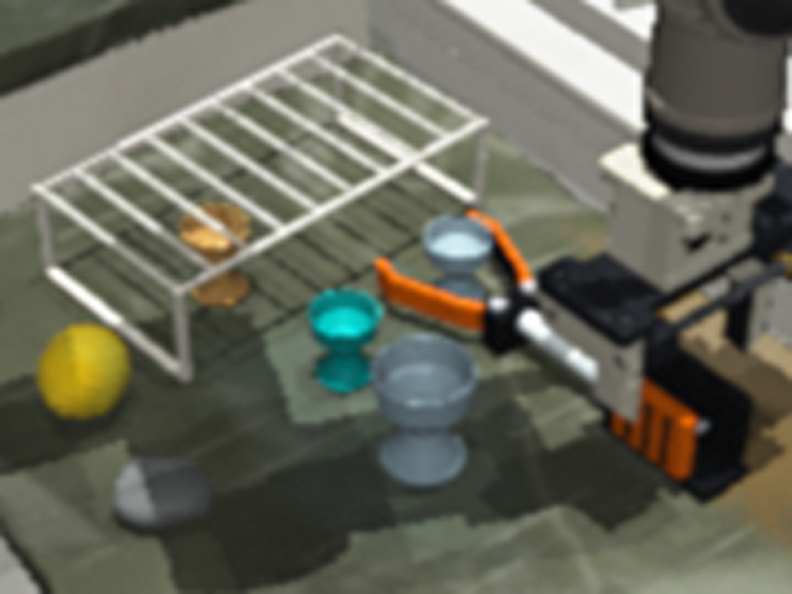

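Call:
carry_out --xyz '[[0,0,-0.3],[0,0,-0.6],[0,0,-0.6],[0,0,-0.6],[0,0,-0.2],[0,0,0],[0,0,0],[0,0,0]]' --dr '[[0,0,0],[0,0,0],[0,0,0],[0,0,0],[0,0,0],[0,0,0],[0,0,0],[0,0,0]]'

```text
time: 11.82
tool_pos: [618.9, -112.8, 180.3]
tcp_rot: [-3.139, -0.001, 1.624]
contact_force: [-0.2, 0.5, -0.2]
grip_width: 91.7
```

Run:
```python
from h import *
np.set_printoptions(precision=1,suppress=True)
o=get_obs();print(o['time'],o['tool_pos'],o['contact_force'],o['grip_width'])
grab('top','t10');crop('t10',140,90,300,210,5,'t10b')
grab('scene','s10');crop('s10',180,120,360,255,4.4,'s10b')
grab('wrist','w10')
```

```text
11.825 [ 618.9 -112.8  180.3] [-0.2  0.5 -0.2] 91.69528619250697
```

View pics/t10b.png

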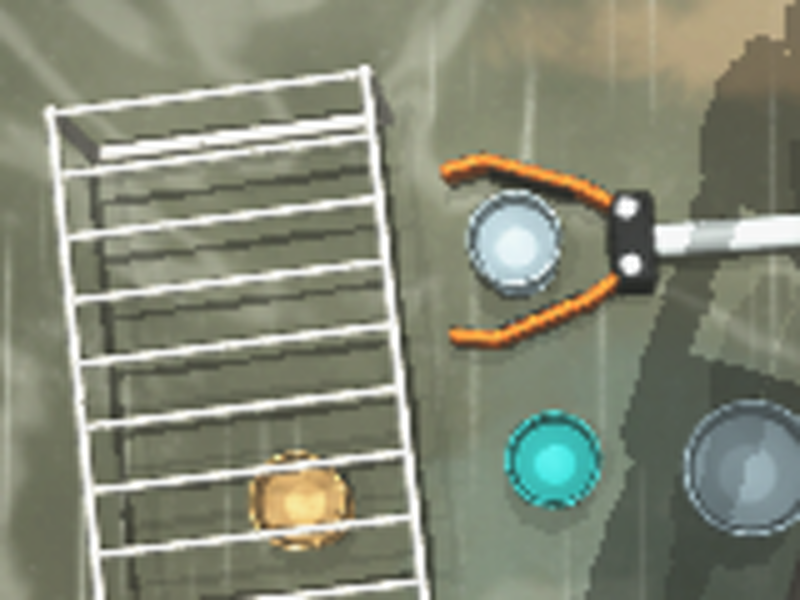

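View pics/s10b.png

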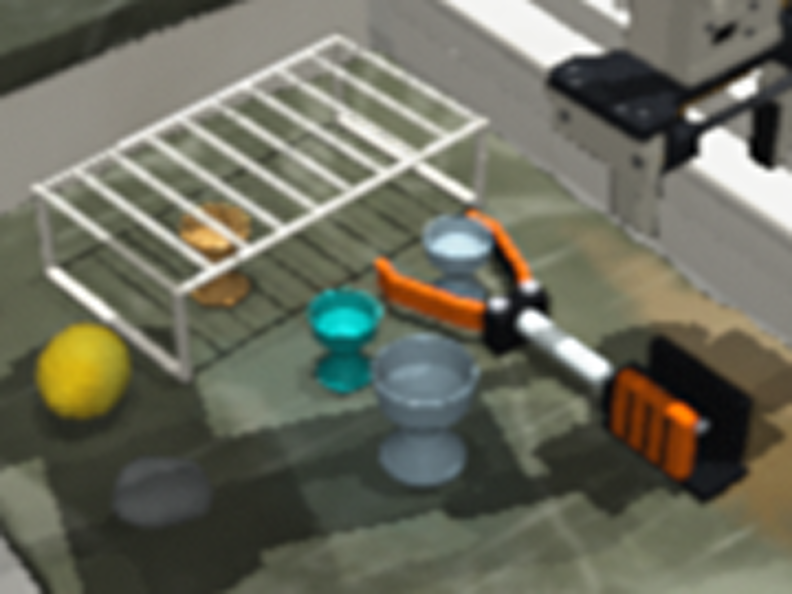

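View pics/w10.png

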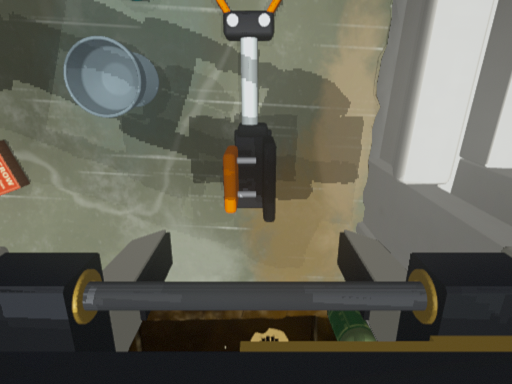

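The blue cup stands upright at top-view pixel (243,138), between the open jaws. The fingers are well above the reacher, the trigger is out, and the wooden cup is unmoved.

```bash
python3 -c "
from plant import close_job
print(close_job())"
```

```text
the job is handed in; nothing more can be done
None
```

The blue egg cup is out from under the riser and standing upright in front of it, and the job is handed in. No verdict was reported.

I gripped the reacher by its handle and slid its open jaws round the cup. I squeezed the trigger about 15 mm, drew the cup out, let go and lifted the gripper clear.

**Last checks:**
- **Blue cup:** just before I let go, the two camera views agreed to within about 1 mm. They put its centre about 59 mm outside the riser's open side, a little more than the 5 cm asked. On release it moved only a millimetre or two, and it looks upright in the last pictures.
- **Reacher:** the jaws and trigger look fully released, and the measured force on the raised gripper is about zero.
- **Wooden cup:** it is at the same pixels as at the start.
- **Time:** 11.8 s of the 45 s allowed.

**Not measured directly:**
- **Grip on the cup:** I judged the jaw contact force from the cup following the reacher. It moved about 29 mm for the first 30 mm of pull.
- **Trigger travel:** 15 mm was slightly more than the 11 to 14 mm given for meeting a cup.

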